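# Open the sprung gate of the nest carrier and hold it wide

### The arm

A 6-joint arm with a two-finger parallel gripper is mounted at the origin on the work surface. World frame = base frame: x ahead of the robot, y to its left, z up, the work surface at z = 0. Lengths are in m, angles in rad, forces in N, time in s.
With the tool pointing down it reaches from about 0.325 to 0.75 m from the base axis. Payload 7.6 kg.
Tool frame: the origin (TCP) lies midway between the tips of the shut fingers; the grasp point (between the pads) lies 19 mm behind it (env.pinch_z is the distance from the TCP to the grasp point, in m); x points along the fingers, y is the direction in which the jaws open and shut, and the axes are right-handed (so a half turn about x gives the same grasp; the last joint's range is limited). The gripper opens to 85 mm and grips with 20 to 120 N. Pads are 22 mm wide; open, the fingers measure 114 mm over their backs; the gripper's body (76 mm by 85 mm) begins 54 mm behind the grasp point. The pads swing forward as they close: fully open they stand 13 mm farther back than shut.
Start: joints at [1.267, 0.052, 1.401, -0, 1.689, -0.07], TCP at [0.122, 0.511, 0.231] pointing down, gripper open.
Joint ranges: [-2.9, 2.9], [-0.91, 2.17], [0.12, 2.37], [-1.06, 4.2], [0.26, 2.73], [-2.93, 2.93]. Speed limits (rad/s): [2.57, 2.57, 3.01, 3.14, 3.14, 3.14].

### API

Orientations are given as a unit quaternion [w, x, y, z].
In Python, from station import env, cams, nets gives the robot as it stands.
- The arm moves only by the tool step_arm, never from a script. Its arguments are lists of equal length, an entry for each row: "travel": the shift along the tool's x, y, z in cm, a list of three; "roll": the turn about the tool's x in units of 5 degrees (1.0 is 5 degrees). A call has exactly 5 rows; each row shifts and turns the commanded pose from where the row before left it, along the tool's axes as they then stand; what a row does not reach is not made up. A row lasts 1/10 s, in which the tool goes at most 50 mm and 8.59 degrees, less where a joint would pass 70% of its speed; a pose out of reach is approached as far as the arm can. A call with a gripper value outside its range is refused whole. "grip" is the closure in counts, from 0 (fully open) to 255 (shut), set as the call begins (left out, the last holds). The fingers move at their own pace and stop on an object; "force" is the grip in N (left out, the last holds). Time passes only in rows, so rows that do not move let the fingers close, or fill a call up. It gives the time, the measured TCP pose, the force and the opening at its end, in the units of the state.
- env.sense(): the state, without advancing time (a new reading comes with each control period).
- cams.get_image(name): name is "scene" or "top" or "wrist"; returns the picture (480x640x3 uint8, red, green, blue); there is no depth.
- cams.camera_info(name): a dict with "fx", "fy", "cx", "cy" (pixels), "origin" and "attitude" of the camera in the world; the wrist camera has in their place "mount" (4x4, takes a point from camera to tool coordinates, whose origin is the TCP and whose axes are the tool frame's). Camera axes: x right, y down, z forward; pixel columns grow to the right and rows downward; lengths in m; the calibration is good to about 2 mm. The wrist camera is an equidistant fisheye: a pixel r from the principal point sees the ray r / f radians off the axis. A picture is of the moment at which its call begins: read the wrist's pose just before it. camera_info takes no time and is no camera call.
- env.sign_off(): hands the job in, once; it reports no verdict.
Trained networks look in the newest picture that a camera, given by its name, has taken for a name from the list of things; names that differ only in an ending like _2 or _b are one class to them, and where a whole thing is asked for, a point or a joint stands for the part that bears it (a point fixed in the world has none). Each returns a list of dicts, best first, with "confidence" (0 to 1); they miss things now and then, are a little off and sometimes report something else, mostly with a low value. They report only what shows in the picture. A call takes as long as a camera call. They do not tell look-alikes from the thing itself.
- nets.find_in(thing, camera): "xy" ([column, row] as shares, 0 to 1, of the picture: columns of its width, rows of its height, amid what is visible of it).
- nets.pinpoint(thing, camera): "xy" ([column, row] as shares, 0 to 1, of the picture: columns of its width, rows of its height: a listed point, or the origin of a listed thing).
The state is a dict: "time": time; "qpos": joint angles; "joint_velocities": joint speeds; "effort": joint torques, N m; "tool_pos": TCP position; "tool_rot": TCP orientation; "ft_force": force on the tool from outside, world axes, zero at the start; "moment": the same for the moment, N m; "grip_width": finger opening in m.
Only numpy, scipy, OpenCV 4.12 (cv2) and the standard library are available. Lean on these libraries where they do the work, as an engineer would, in place of code of your own. Each camera call takes 0.05 s, during which the arm holds its last target. There are 200 camera calls.

### The job

Someone is about to lift the nest out of the wooden carrier and needs both hands, so open its wire gate for them: first take the yellow-lidded jar off the gate and stand it, without tipping it, upright in the empty end of the blue tray, then squeeze the red safety catch on the carrier's side fully together (it stays released). After that squeeze the two green finger tabs together, and with them squeezed swing the gate up and over, past the ball catch where it would park half open, until it stands upright or a little beyond; finish while holding it there, because the gate is sprung and falls back if you let go. Leave the carrier's red catch released and do not disturb the other jars, the tape, the brush or the pencil cup.

Things in the scene. Friction and masses are not known exactly. Their poses are not given: they have to be found in the camera images.
- carrier: Wooden nest carrier, fixed, 240 mm long (its x) by 260 wide (its y), walls 130 high; origin at the centre of its underside, z up. Wire gate over the front (-x) half, green tabs sticking out of the front; wooden deck with a carry handle (165 mm high) over the rear half. Red catch on the left (+y) wall. Steel ball-catch plate on the right wall near the hinge, 201 high, 23 out from the wall.
- gate_hinge (a point): Middle of the gate's hinge axis, at (20, 0, 137) mm in the carrier's frame; the axis runs along the carrier's y. Does not move.
- gate: The wire gate: frame of 8 mm rod 236 mm wide, 13 flat bars 17 mm apart, bar tops 140 mm above the table when shut. Origin on the hinge axis; it reaches 132 mm along its own -x (191 mm with the finger tabs); its y is the hinge axis, its z points up when shut. Turned by joint gate_angle, about 0.19 kg.
- gate_angle (a joint): Gate angle, rad: 0 shut (level), 1.57 upright, stop 1.92. The front rises and swings over towards the carrier's +x. A damped spring (0.09 Nm shut, 0.19 upright) closes it: let go, it sinks back and parks on the sprung ball catch at about 1.06. Passing the ball (0.8 to 1.1) takes about 3 N more at the handle.
- gate_handle (a point): Point midway between the two green finger tabs, on the gate, 180 mm from the hinge axis; gate shut: (-160, 0, 137) mm in the carrier's frame. Each tab is a disc 22 mm across, 6 thick, axis along the carrier's y; outer faces 50 mm apart at rest, 34 squeezed (along y). Free 30 mm behind that point and all below. The discs can turn between finger pads, so a gripper may point down through the swing.
- handle_l (a joint): Travel of the left (+y) green tab towards the middle, m: 0 at rest, 0.008 fully squeezed. Its spring takes 5 N at first, 10 N at the end, and pushes it back when let go. Its bolt is clear of the keeper on the front wall from 0.005 on; both tabs must be in while the gate leaves the keepers (first 0.1 rad).
- handle_r (a joint): The same for the right (-y) green tab.
- safety_catch (a point): Point midway between the two red tabs of the safety catch, at (-45, 170, 139) mm in the carrier's frame, 40 mm out from the left wall. Each tab is a disc 22 mm in diameter, 6 thick, axis along the carrier's x; outer faces 50 mm apart locked, 34 released. Squeeze along the carrier's x. Free below; a black housing 20 mm wide reaches 20 mm out from the wall.
- safety_f (a joint): Travel of the front (-x) red tab towards the middle, m: 0 to 0.0015 locked at the start, 0.008 fully squeezed. It is a stiff slide (about 3 N) without a spring: it stays where it is put. Its bolt lies over a tongue of the gate and is clear of it from 0.005 on.
- safety_b (a joint): The same for the rear (+x) red tab.
- jar: Closed glass jar with a yellow lid, 50 mm in diameter (lid 45 mm), 75 mm high, about 0.16 kg, standing upright on the gate's bars; origin at the centre of its underside, z up. Straight sides up to 45 mm, lid from 59 to 75 mm.
- tray: Blue open tray, fixed to the table, 160 mm (its x) by 290 mm (its y), walls 4 mm thick and 16 mm high, floor 4 mm thick; origin at the centre of its underside. Two white-lidded jars stand at its -y end.
- tray_free (a point): Centre of the empty end of the tray, on its inner floor, 60 mm towards the tray's +y from its centre.
- jar_b: White-lidded jar of the same size, standing in the tray: leave it alone.
- jar_c: Another white-lidded jar in the tray: leave it alone.
- tape: Roll of clear tape, 90 mm across, 24 mm high, lying on the table: leave it alone.
- brush: Brush with a handle, 180 mm long, lying on the table: leave it alone.
- pencil_cup: Clear cup of pencils and sticks, 72 mm across, 190 mm high with its contents: leave it alone.
There are look-alikes about, which are no part of the job. What is shaped like the jar but purple is not meant.

How it is judged:
On the way, in this order (a step that is already met when the one before it is completed fails the run):
1. the yellow-lidded jar stands upright in the empty end of the tray, let go, the gate still shut (x of jar in the frame of tray between -0.08 and 0.08 m and y of jar in the frame of tray between -0.03 and 0.145 m and height (world z) of jar below 0.008 m and angle between jar's own z axis and vertical below 0.1 rad and contact force between the fingers and jar below 0.1 N and value of joint gate_angle below 0.05 rad), for 0.2 s.
2. both red tabs of the safety catch are squeezed in (5.5 mm or more), the gate still shut (value of joint each of safety_f, safety_b above 0.0055 m and value of joint gate_angle below 0.05 rad), for 0.1 s.
3. both green tabs are squeezed in (5.5 mm or more), the gate still shut (value of joint each of handle_l, handle_r above 0.0055 m and value of joint gate_angle below 0.05 rad), for 0.1 s.
4. the gate is past its ball catch (over 1.15 rad) in the fingers' hold (value of joint gate_angle above 1.15 rad and contact force between the fingers and gate above 0.5 N), for 0.1 s.
At the end, for the whole second after the job is handed in: The gate is held still by the fingers at 1.48 rad (85 degrees) or more, with both red safety tabs still in by 5 mm or more, and the yellow-lidded jar stands upright, at rest on the floor of the tray in its empty end (more than -30 mm along the tray's y) (value of joint gate_angle above 1.48 rad and velocity of joint gate_angle between -0.1 and 0.1 rad/s and contact force between the fingers and gate above 0.5 N and contact force between jar and gate below 0.1 N and value of joint each of safety_f, safety_b above 0.005 m and x of jar in the frame of tray between -0.08 and 0.08 m and y of jar in the frame of tray between -0.03 and 0.145 m and height (world z) of jar below 0.008 m and angle between jar's own z axis and vertical below 0.1 rad and linear speed of jar below 0.02 m/s); the arm keeps its last pose, push and grip.
It fails at once if the yellow-lidded jar is tipped (angle between jar's own z axis and vertical above 0.6 rad).
It fails at once if one of the other jars, the tape, the brush or the pencil cup is moved by more than 25 mm (distance of any of jar_b, jar_c, tape, brush, pencil_cup from where it was at the start of the episode above 0.025 m).
It also fails if it takes over 69 s, if anything falls off the work surface, if the arm or the gripper's body presses on something with over 40 N, if the wrist force passes 120 N, or if a joint passes its speed limit or range.

## Working session

There is one attempt and no reset: what is moved stays moved. The work goes in short steps, Python scripts to look and compute and a tool call to move; the robot and the scene stay as the last step left them, time stands still between calls to the robot, and variables do not carry over. Pictures are saved under pics/ and viewed, on a budget of 10 in all, crops included, one or two more only if the job needs it, and the job is handed in when it is done.

Besides the shell and the picture viewer there is one more tool, called after "Call:" as name(argument=value, ...), one argument or row to a line, values as JSON. step_arm: Moves the arm, as the interface text tells. Its arguments: {"type":"object","properties":{"travel":{"type":"array"},"roll":{"type":"array"},"grip":{"type":"number"},"force":{"type":"number"}},"required":["travel","roll"]}

```bash
mkdir -p pics; ls; python3 - <<'E'
from station import env,cams,nets
import cv2,numpy as np
s=env.sense(); print({k:np.round(v,3).tolist() for k,v in s.items()}, env.pinch_z)
for c in ['scene','top']:
    im=cams.get_image(c); cv2.imwrite(f'pics/{c}0.png',im[:,:,::-1]); 
    print(c,cams.camera_info(c))
    for t in ['carrier','gate_hinge','gate_handle','safety_catch','jar','tray','tray_free','tape','brush','pencil_cup']:
        r=nets.pinpoint(t,c); print(t,[(round(d['confidence'],2),round(d['xy'][0]*640),round(d['xy'][1]*480)) for d in r])
print(cams.camera_info('wrist'))
E
```

```text
pics
{'time': 0.0, 'qpos': [1.267, 0.053, 1.402, 0.0, 1.689, -0.07], 'joint_velocities': [-0.001, 0.0, 0.001, -0.0, 0.001, 0.002], 'effort': [-0.0, -38.167, -36.019, -0.0, 0.006, -0.0], 'tool_pos': [0.122, 0.51, 0.23], 'tool_rot': [0.702, 0.082, 0.702, -0.083], 'ft_force': [0.616, 0.197, 0.884], 'moment': [-0.003, -0.002, -0.049], 'grip_width': 0.085} 0.0187
scene {'fx': 449.22787367893926, 'fy': 449.22787367893926, 'cx': 313.119768035446, 'cy': 239.13404612870696, 'origin': array([ 0.93845817, -0.81071596,  0.85591582]), 'attitude': array([-0.42693409,  0.8746688 ,  0.20359956, -0.10596695])}
carrier [(0.6, 355, 260)]
gate_hinge [(0.55, 366, 221), (0.52, 250, 361), (0.41, 232, 402)]
gate_handle [(0.75, 299, 234)]
safety_catch [(0.97, 325, 192)]
jar [(0.95, 268, 262), (0.75, 279, 241), (0.67, 342, 222), (0.66, 234, 399), (0.65, 209, 380)]
tray []
tray_free [(0.94, 265, 342)]
tape [(0.76, 319, 180), (0.56, 250, 361)]
brush [(0.75, 397, 204)]
pencil_cup [(0.63, 366, 351), (0.37, 343, 225)]
top {'fx': 473.1522222218716, 'fy': 473.1522222218716, 'cx': 316.48349908386103, 'cy': 240.628002
[... 382 characters left out ...]
258), (0.75, 382, 172), (0.55, 322, 316)]
tray [(0.92, 439, 256)]
tray_free [(0.93, 417, 256), (0.5, 154, 226), (0.41, 274, 229)]
tape [(0.86, 138, 340), (0.47, 476, 249)]
brush [(0.72, 137, 337), (0.63, 156, 227)]
pencil_cup [(0.61, 383, 171)]
{'fx': 371.64829954431775, 'fy': 371.64829954431775, 'cx': 315.39278793215055, 'cy': 240.54932448110642, 'mount': array([[-6.31029022e-04, -2.61471499e-01,  9.65210991e-01,
        -1.42948131e-01],
       [ 9.99999159e-01,  9.28271953e-04,  9.05237465e-04,
         3.97364845e-05],
       [-1.13267209e-03,  9.65210751e-01,  2.61470694e-01,
        -6.56784961e-02],
       [ 0.00000000e+00,  0.00000000e+00,  0.00000000e+00,
         1.00000000e+00]])}
```

View pics/top0.png

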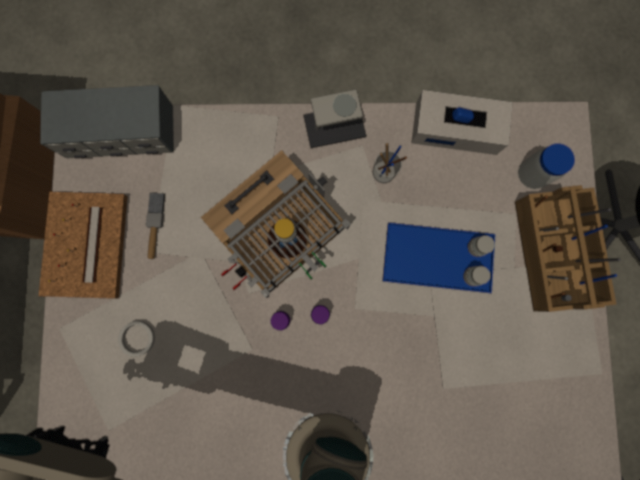

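View pics/scene0.png

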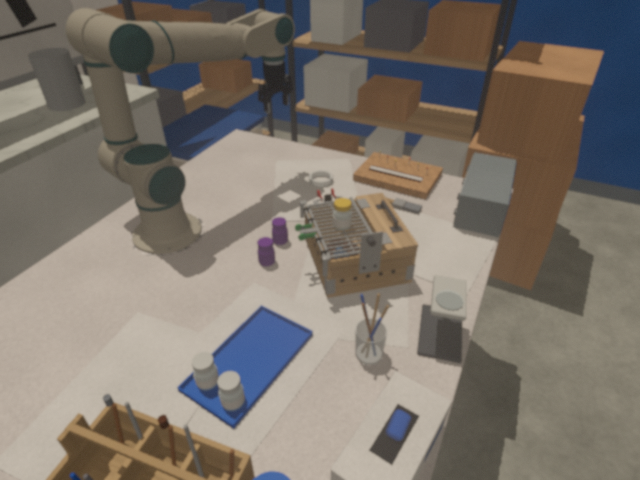

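Top picture: the yellow-lidded jar is at (285,228) on the gate. The purple look-alikes at (280,320) and (321,313) are not meant. Red tabs are near (235,272), green tabs near (315,265), the tray at (439,257) with white jars at its right end. Next I enlarge a crop and measure by colour.

```bash
cat > h.py <<'E'
import numpy as np, cv2
from scipy.spatial.transform import Rotation as R
from scipy.optimize import least_squares
from station import env,cams,nets
def q2R(q): return R.from_quat([q[1],q[2],q[3],q[0]])
def cam(c):
    i=cams.camera_info(c); return i,q2R(i['attitude']).as_matrix(),np.array(i['origin'])
def ray(c,u,v):
    i,M,o=cam(c); return o,M@np.array([(u-i['cx'])/i['fx'],(v-i['cy'])/i['fy'],1])
def atz(c,u,v,z):
    o,d=ray(c,u,v); return (o+d*(z-o[2])/d[2])
def proj(c,p):
    i,M,o=cam(c); q=(np.atleast_2d(p)-o)@M; return q[:,:2]/q[:,2:]*[i['fx'],i['fy']]+[i['cx'],i['cy']]
def blobs(im,lo,hi,roi,amin=6):
    h=cv2.cvtColor(im,cv2.COLOR_RGB2HSV); m=cv2.inRange(h,np.array(lo),np.array(hi)); k=np.zeros_like(m); x0,y0,x1,y1=roi; k[y0:y1,x0:x1]=m[y0:y1,x0:x1]
    n,_,st,ce=cv2.connectedComponentsWithStats(k); return [(int(st[j,4]),*np.round(ce[j],1).tolist()) for j in range(1,n) if st[j,4]>=amin]
E
python3 - <<'E'
from h import *
for c,roi in [('top',(195,140,365,300)),('scene',(285,170,425,300))]:
    im=cv2.imread(f'pics/{c}0.png')[:,:,::-1].copy()
    x0,y0,x1,y1=roi
    cv2.imwrite(f'pics/{c}crop.png',cv2.resize(im[y0:y1,x0:x1,::-1],None,fx=4.5,fy=3.7 if 0 else 4.5,interpolation=cv2.INTER_CUBIC)[:600,:800])
    print(c,'red',blobs(im,(0,130,70),(8,255,255),roi),blobs(im,(172,130,70),(180,255,255),roi)); print('green',blobs(im,(45,90,40),(90,255,255),roi)); print('yel',blobs(im,(20,150,100),(32,255,255),roi))
im=cv2.imread('pics/top0.png')[:,:,::-1].copy()
h=cv2.cvtColor(im,cv2.COLOR_RGB2HSV);m=cv2.inRange(h,np.array((100,150,60)),np.array((125,255,255)));m[:200]=0;m[:,:375]=0;m[:,505:]=0
m=cv2.morphologyEx(m,cv2.MORPH_OPEN,np.ones((5,5)))
r=cv2.minAreaRect(cv2.findNonZero(m));print(r); b=cv2.boxPoints(r)
for p in b: print(p,atz('top',*p,0.012).round(3))
for n,(u,v,z) in dict(lid=(285,228,.215),catch=(231,280,.139),handle=(314,269,.137),free=(417,256,.004)).items(): print(n,atz('top',u,v,z).round(3))
E
```

```text
top red [(17, 224.6, 272.1), (19, 236.4, 285.5)] []
green [(12, 321.5, 262.6), (6, 300.2, 264.0), (7, 308.3, 274.6)]
yel [(289, 283.9, 227.9)]
scene red [] []
green []
yel [(35, 343.3, 203.3)]
((439.058349609375, 257.4529113769531), (108.21279907226562, 57.18228530883789), 6.088527679443359)
[382.2246  280.14398] [ 0.448 -0.15   0.012]
[388.28967 223.28424] [ 0.601 -0.171  0.012]
[495.8921  234.76184] [ 0.567 -0.46   0.012]
[489.82703 291.62158] [ 0.415 -0.435  0.012]
lid [0.558 0.096 0.215]
catch [0.445 0.23  0.139]
handle [0.47  0.031 0.137]
free [ 0.512 -0.247  0.004]
```

View pics/topcrop.png

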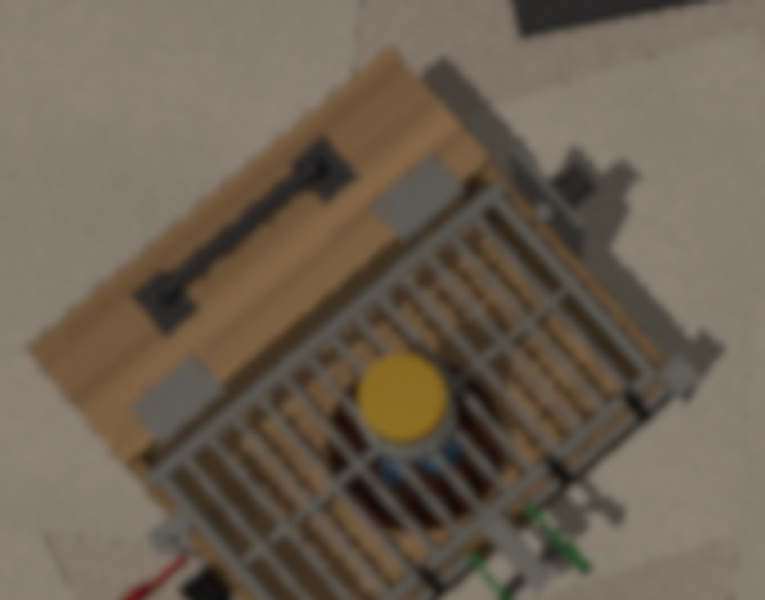

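```bash
cat >> h.py <<'E'
def carr(p,x):
    c,s=np.cos(x[2]),np.sin(x[2]); p=np.atleast_2d(p); return np.c_[x[0]+c*p[:,0]-s*p[:,1],x[1]+s*p[:,0]+c*p[:,1],p[:,2]]
E
python3 - <<'E'
from h import *
obs=[('top',(314,269),(-.16,0,.137)),('scene',(299,234),(-.16,0,.137)),('top',(231,279.5),(-.045,.17,.139)),('scene',(325,192),(-.045,.17,.139)),('top',(269,216),(.02,0,.137)),('scene',(366,221),(.02,0,.137)),('top',(201.7,217.3),(.12,.13,.135)),('top',(282.1,150),(.12,-.13,.135))]
def f(x): return np.concatenate([proj(c,carr(p,x))[0]-uv for c,uv,p in obs])
r=least_squares(f,[.55,.12,-.6],loss='soft_l1'); print(r.x, r.fun.reshape(-1,2).round(1).tolist())
x=r.x
for n,p in dict(h=(-.16,0,.137),s=(-.045,.17,.139),hinge=(.02,0,.137)).items(): print(n,carr(p,x).round(4))
# lid
def g(p): return np.concatenate([proj('top',p)[0]-[283.9,227.9],proj('scene',p)[0]-[343.3,203.3]])
l=least_squares(g,[.55,.1,.2]);print('lid',l.x,l.fun, atz('top',283.9,227.9,.215))
print('tool R',q2R(env.sense()['tool_rot']).as_matrix().round(2).tolist())
E
```

```text
[0.59154331 0.12948247 0.70209912] [[2.0, 0.2], [0.0, -2.0], [-0.2, -0.4], [-0.6, 0.7], [-1.1, -2.6], [-2.8, 1.0], [-0.9, -0.1], [0.1, 0.1]]
h [[0.4694 0.0262 0.137 ]]
s [[0.4474 0.2302 0.139 ]]
hinge [[0.6068 0.1424 0.137 ]]
lid [0.56075246 0.09963336 0.20995892] [-0.43225876 -0.7759807  -1.00259168  0.17385961] [0.55815059 0.09832408 0.215     ]
tool R [[0.0, 0.23, 0.97], [0.0, 0.97, -0.23], [-1.0, 0.0, 0.0]]
```

Call:
step_arm(
  travel=[
    [-0.8, -2, 3.5],
    [-0.8, -2, 3.5],
    [-0.8, -2, 3.5],
    [-0.8, -2, 3.5],
    [0, -2, 3.5],
  ],
  roll=[0, 0, 0, 0, 0],
  grip=0,
  force=30,
)

```text
time: 1.6
tool_pos: [0.2698, 0.372, 0.2648]
tool_rot: [0.703, 0.083, 0.702, -0.082]
ft_force: [-0.0, -0.5, 0.5]
grip_width: 0.0854
```

Call:
step_arm(
  travel=[
    [0, -2, 3.5],
    [0, -2, 3.5],
    [0, -2, 3.5],
    [0, -2, 3.5],
    [0, -2, 3.5],
  ],
  roll=[0, 0, 0, 0, 0],
)

```text
time: 2.1
tool_pos: [0.4168, 0.2337, 0.2635]
tool_rot: [0.702, 0.083, 0.702, -0.082]
ft_force: [0.1, 0.5, 1.0]
grip_width: 0.0853
```

Call:
step_arm(
  travel=[
    [0, 0, 0],
    [0, 0, 0],
    [0, 0, 0],
    [0, 0, 0],
    [0, 0, 0],
  ],
  roll=[-1.7, -1.7, -1.7, -1.7, -1.7],
)

```text
time: 2.6
tool_pos: [0.4158, 0.235, 0.2633]
tool_rot: [0.684, -0.18, 0.684, 0.18]
ft_force: [-0.6, 0.5, -1.1]
grip_width: 0.0857
```

```bash
cat >> h.py <<'E'
def wpose():
    s=env.sense(); return q2R(s['tool_rot']).as_matrix(),np.array(s['tool_pos'])
def wproj(P,p):
    i=cams.camera_info('wrist');m=np.array(i['mount']);M,t=P
    q=((np.atleast_2d(p)-t)@M-m[:3,3])@m[:3,:3]; r=np.linalg.norm(q[:,:2],axis=1,keepdims=True); th=np.arctan2(r,q[:,2:])
    return q[:,:2]/r*th*i['fx']+[i['cx'],i['cy']]
def wray(P,u,v):
    i=cams.camera_info('wrist');m=np.array(i['mount']);M,t=P
    a=np.array([u-i['cx'],v-i['cy']]);r=np.linalg.norm(a);th=r/i['fx']
    d=np.r_[a/r*np.sin(th),np.cos(th)]; return t+M@m[:3,3],M@m[:3,:3]@d
def watz(P,u,v,z):
    o,d=wray(P,u,v); return o+d*(z-o[2])/d[2]
def plan(target,phi_deg):
    M,t=wpose(); d=M.T@(np.array(target)-t)*100; ph=np.degrees(np.arctan2(M[1,1],M[0,1])); print('phi',ph.round(1),'roll units',round(((ph-phi_deg+180)%360-180)/5,2),'travel cm (before roll)',d.round(2), 'tilt',M[2].round(3))
E
python3 - <<'E'
from h import *
P=wpose(); im=cams.get_image('wrist'); cv2.imwrite('pics/w1.png',im[:,:,::-1])
roi=(0,0,640,480)
print('red',blobs(im,(0,130,60),(8,255,255),roi,15),blobs(im,(172,130,60),(180,255,255),roi,15)); print('green',blobs(im,(45,90,40),(90,255,255),roi,15)); print('yel',blobs(im,(20,150,80),(32,255,255),roi,15))
for t in ['gate_handle','safety_catch','gate_hinge','jar','carrier']:
    r=nets.pinpoint(t,'wrist'); print(t,[(round(d['confidence'],2),round(d['xy'][0]*640),round(d['xy'][1]*480)) for d in r])
x=[0.5915,.1295,.702]
for p in [(-.16,0,.137),(-.045,.17,.139),(.02,0,.137)]: print(wproj(P,carr(p,x)).round())
plan([.559,.098,.255],130.2)
E
```

```text
red [(570, 271.9, 241.8), (591, 284.0, 292.2)] []
green [(630, 89.9, 177.5), (504, 54.5, 191.0)]
yel [(1995, 58.0, 329.1)]
gate_handle [(0.83, 69, 169)]
safety_catch [(0.3, 101, 295)]
gate_hinge [(0.97, 132, 358)]
jar [(0.85, 171, 72), (0.73, 252, 99), (0.62, 101, 295)]
carrier [(0.63, 171, 284)]
[[ 69. 168.]]
[[290. 264.]]
[[130. 357.]]
phi 118.9 roll units -2.25 travel cm (before roll) [  0.83 -18.93   5.9 ] tilt [-1.  0.  0.]
```

View pics/w1.png

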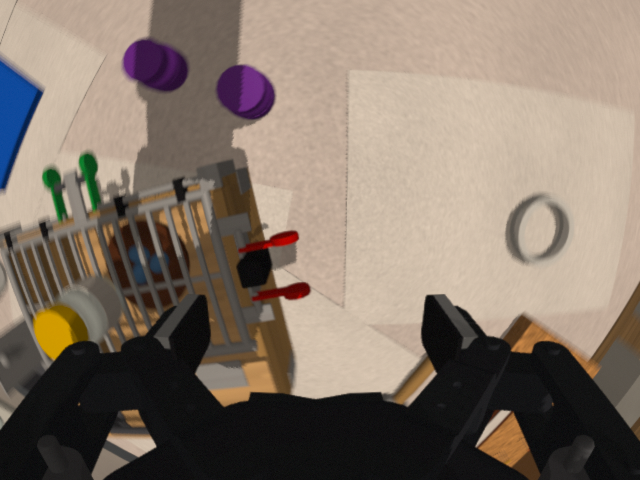

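The wrist picture shows red discs at (288,238) and (297,290), green discs at (88,160) and (52,176), and the yellow lid at (58,330). My predicted handle, catch and hinge all agree within about 3 px. Moving over the jar.

Call:
step_arm(
  travel=[
    [0, -3.8, 1.2],
    [0, -3.8, 1.2],
    [0, -3.8, 1.2],
    [0, -3.8, 1.2],
    [0, -3.7, 1.1],
  ],
  roll=[0, 0, 0, 0, 0],
)

```text
time: 3.4
tool_pos: [0.5603, 0.0973, 0.2632]
tool_rot: [0.685, -0.177, 0.685, 0.177]
ft_force: [0.9, 0.2, -0.1]
grip_width: 0.0853
```

Call:
step_arm(
  travel=[
    [0, 0, 0],
    [0, 0, 0],
    [0, 0, 0],
    [0, 0, 0],
    [0, 0, 0],
  ],
  roll=[-1.1, -1.15, 0, 0, 0],
)

```text
time: 3.9
tool_pos: [0.5591, 0.0989, 0.2634]
tool_rot: [0.664, -0.243, 0.664, 0.243]
ft_force: [-0.4, 0.5, 0.4]
grip_width: 0.085
```

```bash
python3 - <<'E'
from h import *
P=wpose(); im=cams.get_image('wrist'); cv2.imwrite('pics/w2.png',im[:,:,::-1])
b=blobs(im,(20,150,80),(32,255,255),(0,0,640,480),15); print(b)
l=watz(P,*max(b)[1:],.213);print(l, P[1])
plan([l[0],l[1],.156],130.2); plan([.559,.098,.156],130.2)
E
```

```text
[(5160, 314.4, 260.0)]
[0.55783866 0.09690526 0.213     ] [0.55913993 0.09887005 0.26341183]
phi 130.3 roll units 0.01 travel cm (before roll) [10.74 -0.07 -0.23] tilt [-1. -0.  0.]
phi 130.3 roll units 0.01 travel cm (before roll) [10.74 -0.06 -0.07] tilt [-1. -0.  0.]
```

View pics/w2.png

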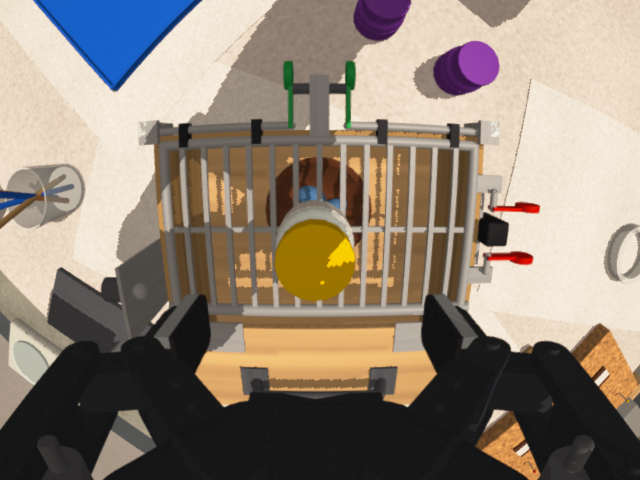

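The picture shows the yellow lid at (315,260), between the open fingers on the gate, with nothing in the way of them. Descending and gripping.

Call:
step_arm(
  travel=[
    [2.5, 0, -0.15],
    [2.5, 0, 0],
    [2.5, 0, 0],
    [2, 0, 0],
    [1.1, 0, 0],
  ],
  roll=[0, 0, 0, 0, 0],
)

```text
time: 4.45
tool_pos: [0.5573, 0.0978, 0.1553]
tool_rot: [0.663, -0.243, 0.665, 0.244]
ft_force: [-0.1, -0.7, -0.6]
grip_width: 0.0854
```

Call:
step_arm(
  travel=[
    [0, 0, 0],
    [0, 0, 0],
    [0, 0, 0],
    [0, 0, 0],
    [0, 0, 0],
  ],
  roll=[0, 0, 0, 0, 0],
  grip=255,
)

```text
time: 4.95
tool_pos: [0.5587, 0.0978, 0.1589]
tool_rot: [0.665, -0.244, 0.663, 0.244]
ft_force: [-0.4, -0.6, 5.2]
grip_width: 0.0488
```

Call:
step_arm(
  travel=[
    [0, 0, 0],
    [0, 0, 0],
    [0, 0, 0],
    [-0.5, 0, 0],
    [-1.5, 0, 0],
  ],
  roll=[0, 0, 0, 0, 0],
)

```text
time: 5.45
tool_pos: [0.557, 0.0976, 0.1757]
tool_rot: [0.662, -0.243, 0.665, 0.244]
ft_force: [0.3, 0.6, -2.3]
grip_width: 0.0485
```

Call:
step_arm(
  travel=[
    [-2, 0, 0],
    [-2, 0, 0],
    [-1, 0, 0],
    [0, 0, 0],
    [0, 0, 0],
  ],
  roll=[0, 0, 0, 0, 0],
)

```text
time: 5.95
tool_pos: [0.5579, 0.0977, 0.2266]
tool_rot: [0.663, -0.244, 0.664, 0.244]
ft_force: [0.4, 0.2, -2.4]
grip_width: 0.0487
```

```bash
python3 - <<'E'
from h import *
print({k:np.round(env.sense()[k],3).tolist() for k in ['tool_pos','ft_force','grip_width']})
plan([.514,-.245,.225],130.2)
E
```

```text
{'tool_pos': [0.558, 0.098, 0.227], 'ft_force': [0.352, 0.207, -2.368], 'grip_width': 0.049}
phi 130.4 roll units 0.03 travel cm (before roll) [  0.16 -23.27 -25.53] tilt [-1.     0.001 -0.001]
```

Call:
step_arm(
  travel=[
    [0, -1, -1.1],
    [0, -2, -2.2],
    [0, -3, -3.3],
    [0, -3, -3.3],
    [0, -3, -3.3],
  ],
  roll=[0, 0, 0, 0, 0],
)

```text
time: 6.45
tool_pos: [0.534, -0.0815, 0.2262]
tool_rot: [0.663, -0.244, 0.664, 0.244]
ft_force: [0.8, -0.2, -1.7]
grip_width: 0.0488
```

Call:
step_arm(
  travel=[
    [0, -3, -3.3],
    [0, -3, -3.3],
    [0, -2.8, -3],
    [0, -1.8, -2],
    [0, -0.7, -0.7],
  ],
  roll=[0, 0, 0, 0, 0],
)

```text
time: 6.95
tool_pos: [0.513, -0.2481, 0.2259]
tool_rot: [0.663, -0.242, 0.665, 0.243]
ft_force: [0.7, 0.5, -3.3]
grip_width: 0.0487
```

```bash
python3 - <<'E'
from h import *
P=wpose(); im=cams.get_image('wrist'); cv2.imwrite('pics/w3.png',im[:,:,::-1])
plan([.514,-.245,.025],130.2)
E
```

```text
phi 130.1 roll units -0.01 travel cm (before roll) [20.1   0.15  0.28] tilt [-1.     0.002 -0.001]
```

View pics/w3.png

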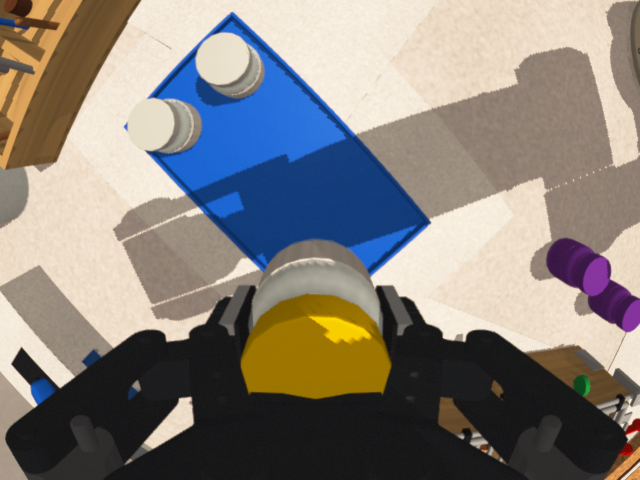

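The jar hangs upright in the fingers, with the free end of the tray below it; the white jars at (225,60) and (160,125) are clear.

Call:
step_arm(
  travel=[
    [3, 0.1, 0.3],
    [4, 0, 0],
    [4, 0, 0],
    [4, 0, 0],
    [3, 0, 0],
  ],
  roll=[0, 0, 0, 0, 0],
)

```text
time: 7.5
tool_pos: [0.515, -0.2405, 0.044]
tool_rot: [0.663, -0.243, 0.664, 0.245]
ft_force: [-0.4, 0.5, -2.1]
grip_width: 0.0487
```

Call:
step_arm(
  travel=[
    [1.3, 0, 0],
    [0.5, 0, 0],
    [0.3, 0, 0],
    [0.1, 0, 0],
    [0, 0, 0],
  ],
  roll=[0, 0, 0, 0, 0],
)

```text
time: 8.0
tool_pos: [0.5171, -0.2426, 0.0267]
tool_rot: [0.664, -0.245, 0.663, 0.243]
ft_force: [0.6, -0.3, -2.2]
grip_width: 0.0487
```

Call:
step_arm(
  travel=[
    [0.2, 0, 0],
    [0, 0, 0],
    [0.1, 0, 0],
    [0, 0, 0],
    [0, 0, 0],
  ],
  roll=[0, 0, 0, 0, 0],
)

```text
time: 8.5
tool_pos: [0.5165, -0.2424, 0.0234]
tool_rot: [0.664, -0.244, 0.664, 0.244]
ft_force: [-2.1, 1.5, 5.8]
grip_width: 0.0486
```

Call:
step_arm(
  travel=[
    [0, 0, 0],
    [0, 0, 0],
    [0, 0, 0],
    [0, 0, 0],
    [0, 0, 0],
  ],
  roll=[0, 0, 0, 0, 0],
  grip=0,
)

```text
time: 9.0
tool_pos: [0.5163, -0.2423, 0.0222]
tool_rot: [0.664, -0.244, 0.664, 0.244]
ft_force: [-0.2, -0.1, 0.2]
grip_width: 0.0856
```

Call:
step_arm(
  travel=[
    [0, 0, 0],
    [0, 0, 0],
    [0, 0, 0],
    [-1, 0, 0],
    [-2, 0, 0],
  ],
  roll=[0, 0, 0, 0, 0],
)

```text
time: 9.5
tool_pos: [0.5153, -0.2417, 0.0515]
tool_rot: [0.663, -0.243, 0.664, 0.245]
ft_force: [-0.4, 0.9, 0.1]
grip_width: 0.0853
```

Call:
step_arm(
  travel=[
    [-4, 0, 0],
    [-4, 0, 0],
    [-4, 0, 0],
    [-4, 0, 0],
    [-3, 0, 0],
  ],
  roll=[0, 0, 0, 0, 0],
)

```text
time: 10.0
tool_pos: [0.5165, -0.2424, 0.2464]
tool_rot: [0.665, -0.245, 0.663, 0.243]
ft_force: [0.4, -1.1, -0.8]
grip_width: 0.0856
```

```bash
python3 - <<'E'
from h import *
P=wpose(); im=cams.get_image('wrist')
b=blobs(im,(20,150,80),(32,255,255),(0,0,640,480),15); print(b)
l=watz(P,*max(b)[1:],.079);print('lid',l, P[1])
im2=cams.get_image('top'); b=blobs(im2,(20,130,80),(32,255,255),(370,200,510,300)); print(b,[atz('top',*q[1:],.079).round(3) for q in b])
cv2.imwrite('pics/w4.png',im[:,:,::-1])
s=carr((-.045,.17,.139),[0.5915,.1295,.702])[0]; print(s)
plan([s[0],s[1],.26],40.2)
E
```

```text
[(2089, 316.1, 219.3)]
lid [ 0.51651182 -0.24256413  0.079     ] [ 0.51648014 -0.24238327  0.24644842]
[] []
[0.44736332 0.2302453  0.139     ]
phi 130.4 roll units 18.03 travel cm (before roll) [-1.39 40.6  25.29] tilt [-1.    -0.01   0.004]
```

View pics/w4.png

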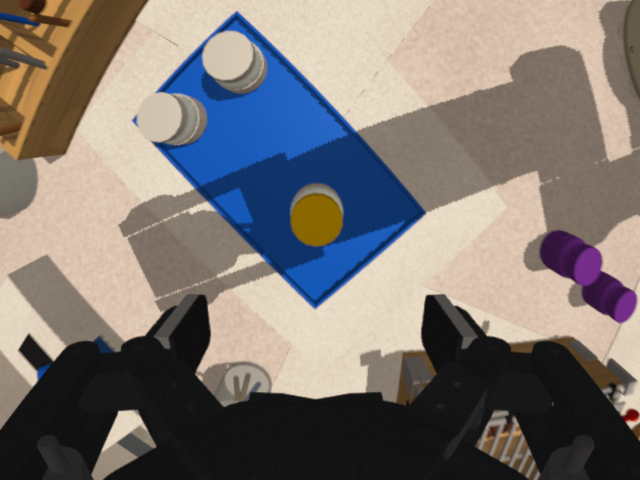

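The yellow jar stands upright at (316,215) in the free end of the tray (lid measured at 0.5165, -0.2426). On to the red catch.

Call:
step_arm(
  travel=[
    [-0.5, 3.6, 2.3],
    [-0.5, 3.6, 2.3],
    [-0.4, 3.6, 2.3],
    [0, 3.6, 2.3],
    [0, 3.6, 2.3],
  ],
  roll=[0, 0, 0, 0, 0],
)

```text
time: 10.6
tool_pos: [0.4866, -0.0291, 0.2564]
tool_rot: [0.664, -0.244, 0.664, 0.244]
ft_force: [0.4, -0.7, -0.6]
grip_width: 0.0853
```

Call:
step_arm(
  travel=[
    [0, 3.6, 2.3],
    [0, 3.6, 2.3],
    [0, 3.6, 2.3],
    [0, 3.6, 2.3],
    [0, 3.6, 2.3],
  ],
  roll=[0, 0, 0, 0, 0],
)

```text
time: 11.1
tool_pos: [0.4576, 0.1826, 0.2563]
tool_rot: [0.664, -0.244, 0.664, 0.244]
ft_force: [1.2, -0.0, 0.0]
grip_width: 0.0854
```

Call:
step_arm(
  travel=[
    [0, 3.6, 2.3],
    [0, 1, 0],
    [0, 0, 0],
    [0, 0, 0],
    [0, 0, 0],
  ],
  roll=[0, 0, 1.6, 1.6, 1.6],
)

```text
time: 11.6
tool_pos: [0.4459, 0.2306, 0.2562]
tool_rot: [0.7, -0.099, 0.7, 0.098]
ft_force: [-0.1, 0.7, -0.9]
grip_width: 0.0852
```

Call:
step_arm(
  travel=[
    [0, 0, 0],
    [0, 0, 0],
    [0, 0, 0],
    [0, 0, 0],
    [0, 0, 0],
  ],
  roll=[1.6, 1.6, 1.6, 1.6, 1.6],
)

```text
time: 12.1
tool_pos: [0.446, 0.2303, 0.2562]
tool_rot: [0.692, 0.147, 0.692, -0.147]
ft_force: [-0.5, 0.1, -0.0]
grip_width: 0.0856
```

Call:
step_arm(
  travel=[
    [0, 0, 0],
    [0, 0, 0],
    [0, 0, 0],
    [0, 0, 0],
    [0, 0, 0],
  ],
  roll=[1.6, 1.6, 1.6, 0.4, 0],
)

```text
time: 12.6
tool_pos: [0.4461, 0.2304, 0.2562]
tool_rot: [0.642, 0.297, 0.642, -0.297]
ft_force: [-0.1, -0.5, -0.3]
grip_width: 0.0856
```

```bash
python3 - <<'E'
from h import *
P=wpose(); im=cams.get_image('wrist'); cv2.imwrite('pics/w5.png',im[:,:,::-1])
b=blobs(im,(0,130,60),(8,255,255),(0,0,640,480),30); print('red',b,[watz(P,*q[1:],.139).round(4) for q in b])
r=nets.pinpoint('safety_catch','wrist'); print([(round(d['confidence'],2),(np.array(d['xy'])*[640,480]).round(),watz(P,*(np.array(d['xy'])*[640,480]),.139).round(4)) for d in r])
s=carr((-.045,.17,.139),[0.5915,.1295,.702])[0]; print(s, wproj(P,s))
plan([s[0],s[1],.12],40.2); print(env.sense()['qpos'])
E
```

```text
red [(431, 287.6, 247.9), (446, 345.7, 248.5)] [array([0.4375, 0.2098, 0.139 ]), array([0.4701, 0.2369, 0.139 ])]
[(0.83, array([319., 235.]), array([0.4488, 0.2318, 0.139 ]))]
[0.44736332 0.2302453  0.139     ] [[316.04304125 235.68419339]]
phi 40.4 roll units 0.04 travel cm (before roll) [13.62  0.08  0.11] tilt [-1. -0. -0.]
[ 4.03519993e-01 -1.73463904e-02  1.42187593e+00 -2.42346035e-05
  1.73724388e+00 -3.01653214e-01]
```

View pics/w5.png

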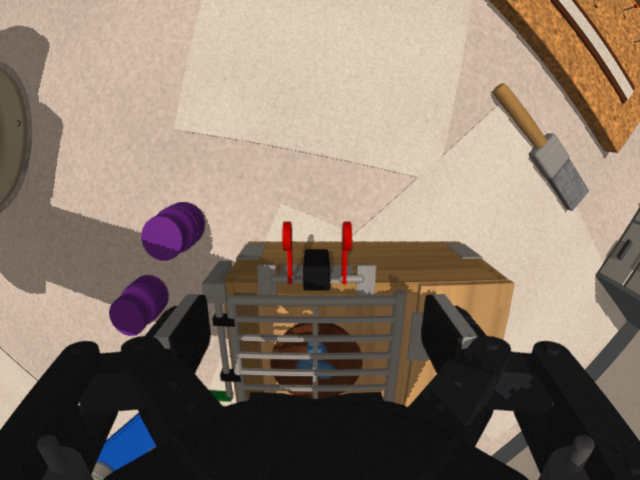

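Red discs sit at (287,235) and (347,235), centred between the fingers, with free space below. Descend and squeeze.

Call:
step_arm(
  travel=[
    [3, 0.1, 0],
    [4, 0, 0],
    [3.5, 0, 0],
    [2.3, 0, 0],
    [1, 0, 0],
  ],
  roll=[0, 0, 0, 0, 0],
)

```text
time: 13.2
tool_pos: [0.4457, 0.2309, 0.1156]
tool_rot: [0.641, 0.295, 0.643, -0.298]
ft_force: [-0.4, -0.1, -0.6]
grip_width: 0.0852
```

Call:
step_arm(
  travel=[
    [0, 0, 0],
    [0, 0, 0],
    [0, 0, 0],
    [0, 0, 0],
    [0, 0, 0],
  ],
  roll=[0, 0, 0, 0, 0],
  grip=255,
  force=40,
)

```text
time: 13.7
tool_pos: [0.4462, 0.2314, 0.1205]
tool_rot: [0.641, 0.296, 0.642, -0.297]
ft_force: [-12.4, -5.6, 12.4]
grip_width: 0.0319
```

Call:
step_arm(
  travel=[
    [0, 0, 0],
    [0, 0, 0],
    [0, 0, 0],
    [0, 0, 0],
    [0, 0, 0],
  ],
  roll=[0, 0, 0, 0, 0],
)

```text
time: 14.2
tool_pos: [0.4462, 0.2314, 0.1205]
tool_rot: [0.641, 0.296, 0.642, -0.297]
ft_force: [-11.6, -4.5, 12.6]
grip_width: 0.0316
```

Call:
step_arm(
  travel=[
    [0, 0, 0],
    [0, 0, 0],
    [0, 0, 0],
    [0, 0, 0],
    [0, 0, 0],
  ],
  roll=[0, 0, 0, 0, 0],
  grip=0,
)

```text
time: 14.7
tool_pos: [0.447, 0.2316, 0.1183]
tool_rot: [0.642, 0.297, 0.642, -0.297]
ft_force: [0.6, 0.0, 0.2]
grip_width: 0.0856
```

Call:
step_arm(
  travel=[
    [0, 0, 0],
    [-3, 0, 0],
    [-4, 0, 0],
    [-4, 0, 0],
    [-3, 0, 0],
  ],
  roll=[0, 0, 0, 0, 0],
)

```text
time: 15.2
tool_pos: [0.4472, 0.2317, 0.2612]
tool_rot: [0.642, 0.298, 0.641, -0.296]
ft_force: [-0.1, -0.1, -0.3]
grip_width: 0.0854
```

```bash
python3 - <<'E'
from h import *
P=wpose(); im=cams.get_image('wrist'); cv2.imwrite('pics/w6.png',cv2.resize(im[200:320,240:400,::-1],None,fx=4,fy=4))
b=blobs(im,(0,130,60),(8,255,255),(0,0,640,480),30); print('red',b,[watz(P,*q[1:],.139).round(4) for q in b])
x=[0.5915,.1295,.702]
for s in [.025,-.025,.017,-.017]: print(wproj(P,carr((-.045+s,.17,.139),x)).round(1))
h=carr((-.16,0,.137),x)[0]; print(h)
plan([h[0],h[1],.25],130.2)
E
```

```text
red [(419, 294.9, 247.6), (438, 331.7, 247.9)] [array([0.4436, 0.2136, 0.139 ]), array([0.4646, 0.2312, 0.139 ])]
[[347.1 234.3]]
[[279.3 234.2]]
[[336.3 234.3]]
[[290.1 234.2]]
[0.46933164 0.02618063 0.137     ]
phi 40.4 roll units -17.97 travel cm (before roll) [  1.56 -11.76  17.05] tilt [-1.     0.01   0.003]
```

View pics/w6.png

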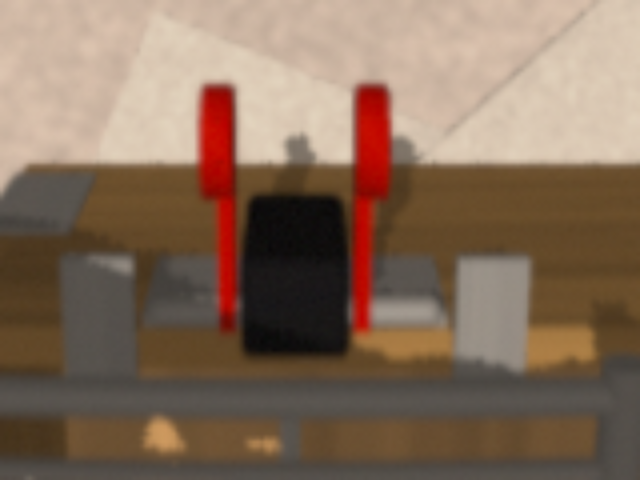

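Both red tabs are in: outer faces about 35 mm apart (crop columns 200–390), centred on the housing. Now to the green handle.

Call:
step_arm(
  travel=[
    [0, -2, 3],
    [0, -2.8, 4],
    [0, -2.8, 4],
    [0, -2.4, 3.6],
    [0, -1.7, 2.5],
  ],
  roll=[0, 0, 0, 0, 0],
)

```text
time: 15.75
tool_pos: [0.4684, 0.023, 0.2581]
tool_rot: [0.642, 0.297, 0.641, -0.297]
ft_force: [-0.5, 0.1, -0.8]
grip_width: 0.0855
```

Call:
step_arm(
  travel=[
    [0, 0, 0],
    [0, 0, 0],
    [0, 0, 0],
    [0, 0, 0],
    [0, 0, 0],
  ],
  roll=[-1.6, -1.6, -1.6, -1.6, -1.6],
)

```text
time: 16.25
tool_pos: [0.4685, 0.0255, 0.258]
tool_rot: [0.705, 0.057, 0.705, -0.057]
ft_force: [0.5, -0.6, 0.0]
grip_width: 0.0852
```

Call:
step_arm(
  travel=[
    [0, 0, 0],
    [0, 0, 0],
    [0, 0, 0],
    [0, 0, 0],
    [0, 0, 0],
  ],
  roll=[-1.6, -1.6, -1.6, -1.6, -1.6],
)

```text
time: 16.75
tool_pos: [0.4685, 0.0255, 0.258]
tool_rot: [0.682, -0.187, 0.682, 0.187]
ft_force: [0.8, -0.3, -0.2]
grip_width: 0.0856
```

Call:
step_arm(
  travel=[
    [0, 0, 0],
    [0, 0, 0],
    [0, 0, 0],
    [0, 0, 0],
    [0, 0, 0],
  ],
  roll=[-1.6, -0.4, 0, 0, 0],
)

```text
time: 17.25
tool_pos: [0.4685, 0.0255, 0.2582]
tool_rot: [0.664, -0.244, 0.664, 0.244]
ft_force: [0.5, 0.3, -0.1]
grip_width: 0.086
```

```bash
python3 - <<'E'
from h import *
P=wpose(); im=cams.get_image('wrist'); cv2.imwrite('pics/w7.png',im[:,:,::-1])
b=blobs(im,(45,90,40),(90,255,255),(0,0,640,480),30); print('green',b,[watz(P,*q[1:],.137).round(4) for q in b])
r=nets.pinpoint('gate_handle','wrist'); print([(round(d['confidence'],2),(np.array(d['xy'])*[640,480]).round(),watz(P,*(np.array(d['xy'])*[640,480]),.137).round(4)) for d in r])
x=[0.5915,.1295,.702]
h=carr((-.16,0,.137),x)[0]; print(h,wproj(P,h))
for s in [.025,-.025]: print(wproj(P,carr((-.16,s,.137),x)).round(1))
plan([h[0],h[1],.118],130.2); print(env.sense()['qpos'])
E
```

```text
green [(426, 286.3, 248.4), (431, 344.5, 248.7)] [array([0.4916, 0.0167, 0.137 ]), array([0.4638, 0.0498, 0.137 ])]
[(0.87, array([315., 234.]), array([0.4696, 0.0257, 0.137 ]))]
[0.46933164 0.02618063 0.137     ] [[315.50742707 234.22176973]]
[[349.5 234.3]]
[[281.5 234.2]]
phi 130.3 roll units 0.02 travel cm (before roll) [14.03 -0.    0.11] tilt [-1.  0.  0.]
[-2.44056714e-02 -1.11916674e-01  1.50820698e+00  1.13474075e-04
  1.74531480e+00 -2.29894278e+00]
```

View pics/w7.png

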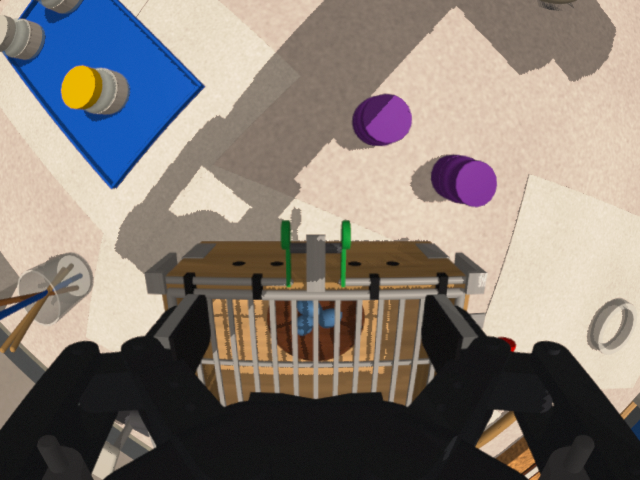

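Green discs at (287,235) and (345,235) are centred between the fingers (net point (315,234), prediction (315.5,234)). The gate is clear, and the yellow jar stands at (85,88) in the tray. Descend and squeeze.

Call:
step_arm(
  travel=[
    [3, 0, 0.1],
    [4, 0, 0],
    [4, 0, 0],
    [2.2, 0, 0],
    [0.8, 0, 0],
  ],
  roll=[0, 0, 0, 0, 0],
)

```text
time: 17.85
tool_pos: [0.4678, 0.0262, 0.1155]
tool_rot: [0.662, -0.243, 0.665, 0.244]
ft_force: [-0.1, 1.1, -0.2]
grip_width: 0.0856
```

Call:
step_arm(
  travel=[
    [0, 0, 0],
    [0, 0, 0],
    [0, 0, 0],
    [0, 0, 0],
    [0, 0, 0],
  ],
  roll=[0, 0, 0, 0, 0],
  grip=255,
  force=60,
)

```text
time: 18.35
tool_pos: [0.4696, 0.026, 0.1202]
tool_rot: [0.664, -0.244, 0.663, 0.244]
ft_force: [-7.7, -1.1, 8.7]
grip_width: 0.021
```

Call:
step_arm(
  travel=[
    [0, 0, 0],
    [0, 0, 0],
    [0, 0, 0],
    [0, 0, 0],
    [0, 0, 0],
  ],
  roll=[0, 0, 0, 0, 0],
)

```text
time: 18.85
tool_pos: [0.4696, 0.026, 0.1203]
tool_rot: [0.664, -0.244, 0.663, 0.244]
ft_force: [-6.3, -0.8, 9.0]
grip_width: 0.0214
```

```bash
python3 - <<'E'
from h import *
s=env.sense(); print({k:np.round(s[k],4).tolist() for k in ['tool_pos','ft_force','grip_width']})
th=np.arange(0,1.66,.055); x=-18*np.diff(np.sin(th)); z=-18*np.diff(np.cos(th))
for i in range(0,30,5): print([[float(round(a,2)),0,float(round(b,2))] for a,b in zip(x[i:i+5],z[i:i+5])])
E
```

```text
{'tool_pos': [0.4696, 0.026, 0.1203], 'ft_force': [-6.3483, -0.7515, 8.9514], 'grip_width': 0.0214}
[[-0.99, 0, 0.03], [-0.99, 0, 0.08], [-0.98, 0, 0.14], [-0.97, 0, 0.19], [-0.96, 0, 0.24]]
[[-0.94, 0, 0.29], [-0.93, 0, 0.35], [-0.91, 0, 0.4], [-0.88, 0, 0.45], [-0.86, 0, 0.49]]
[[-0.83, 0, 0.54], [-0.8, 0, 0.59], [-0.77, 0, 0.63], [-0.73, 0, 0.67], [-0.69, 0, 0.71]]
[[-0.65, 0, 0.75], [-0.61, 0, 0.78], [-0.57, 0, 0.81], [-0.52, 0, 0.84], [-0.47, 0, 0.87]]
[[-0.42, 0, 0.89], [-0.37, 0, 0.92], [-0.32, 0, 0.94], [-0.27, 0, 0.95], [-0.22, 0, 0.97]]
[[-0.17, 0, 0.98], [-0.11, 0, 0.98], [-0.06, 0, 0.99], [-0.0, 0, 0.99], [0.05, 0, 0.99]]
```

Opening 21 mm is less than the 34 mm squeezed tabs should leave, so I look before lifting.

```bash
python3 - <<'E'
from h import *
P=wpose(); im=cams.get_image('wrist')
cv2.imwrite('pics/w8.png',cv2.resize(im[180:380,190:440,::-1],None,fx=3,fy=3))
print(wproj(P,carr((-.16,0,.137),[0.5915,.1295,.702])))
E
```

```text
[[316.31650593 320.37801694]]
```

View pics/w8.png

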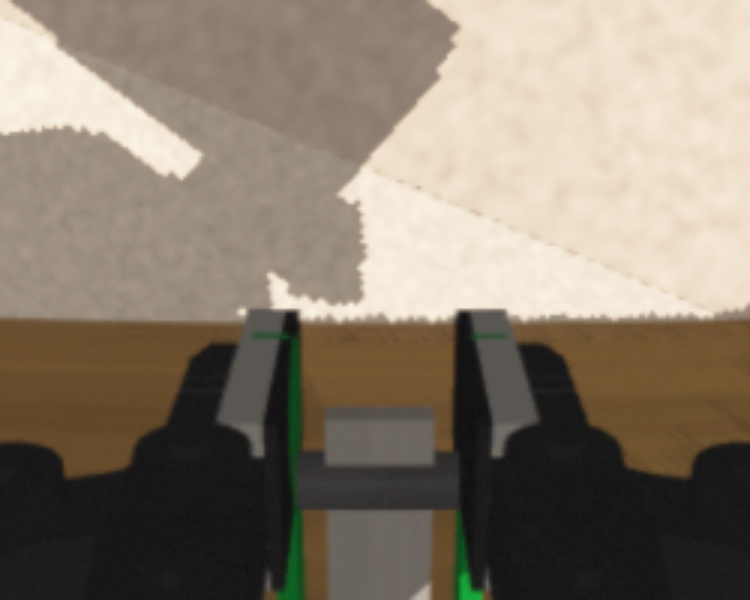

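The pads are on the discs, but at 60 N they seem pressed into them (a green rim shows through the grey pads). I'll reopen and squeeze again at 30 N.

Call:
step_arm(
  travel=[
    [0, 0, 0],
    [0, 0, 0],
    [0, 0, 0],
    [0, 0, 0],
    [0, 0, 0],
  ],
  roll=[0, 0, 0, 0, 0],
  grip=0,
  force=30,
)

```text
time: 19.4
tool_pos: [0.4692, 0.0261, 0.1182]
tool_rot: [0.664, -0.244, 0.664, 0.244]
ft_force: [0.2, 0.1, -0.2]
grip_width: 0.0852
```

Call:
step_arm(
  travel=[
    [0, 0, 0],
    [0, 0, 0],
    [0, 0, 0],
    [0, 0, 0],
    [0, 0, 0],
  ],
  roll=[0, 0, 0, 0, 0],
  grip=255,
)

```text
time: 19.9
tool_pos: [0.4691, 0.0258, 0.1189]
tool_rot: [0.664, -0.244, 0.664, 0.244]
ft_force: [-4.1, -1.2, 5.4]
grip_width: 0.0277
```

Call:
step_arm(
  travel=[
    [0, 0, 0],
    [0, 0, 0],
    [0, 0, 0],
    [0, 0, 0],
    [0, 0, 0],
  ],
  roll=[0, 0, 0, 0, 0],
)

```text
time: 20.4
tool_pos: [0.4691, 0.0259, 0.1189]
tool_rot: [0.664, -0.244, 0.664, 0.244]
ft_force: [-4.3, -1.9, 5.7]
grip_width: 0.0276
```

At 30 N it is 27.6 mm and at 60 N it was 21 mm, which extrapolates to 34 mm unloaded. That is soft contact on fully squeezed tabs, so I swing now.

Call:
step_arm(
  travel=[
    [-1, 0, 0],
    [-1, 0, 0.1],
    [-1, 0, 0.15],
    [-1, 0, 0.2],
    [-0.95, 0, 0.25],
  ],
  roll=[0, 0, 0, 0, 0],
)

```text
time: 20.9
tool_pos: [0.4745, 0.0307, 0.1686]
tool_rot: [0.664, -0.244, 0.664, 0.244]
ft_force: [-0.0, -1.2, -3.4]
grip_width: 0.0272
```

```bash
python3 - <<'E'
from h import *
P=wpose(); im=cams.get_image('top'); print(P[1], env.sense()['ft_force'],env.sense()['grip_width'])
cv2.imwrite('pics/s1.png',cv2.resize(cams.get_image('scene')[160:310,270:450,::-1],None,fx=4,fy=4))
E
```

```text
[0.47452784 0.03069769 0.16860938] [-6.76872745 -1.70815881  1.19657096] 0.027466300060921635
```

View pics/s1.png

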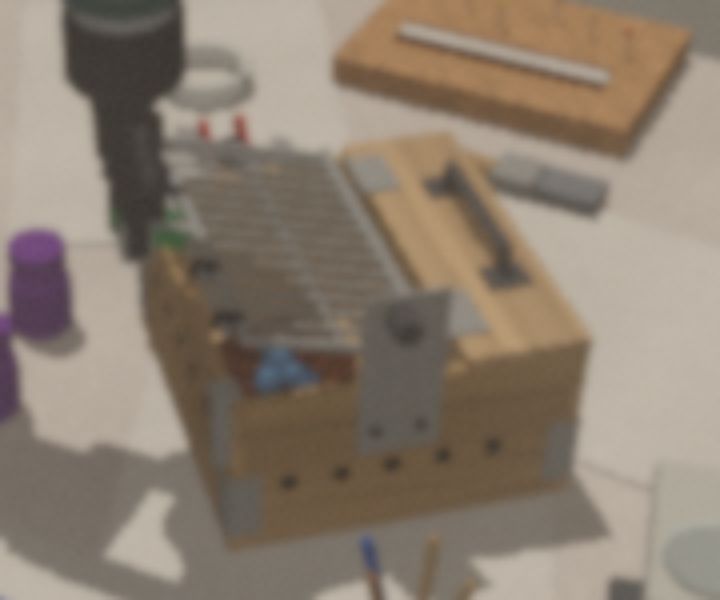

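The gate is rising with the gripper (front edge lifted clear of the nest, green tab in the fingers at crop (170,235)). Continuing the arc.

Call:
step_arm(
  travel=[
    [-0.95, 0, 0.3],
    [-0.95, 0, 0.35],
    [-0.9, 0, 0.4],
    [-0.9, 0, 0.45],
    [-0.85, 0, 0.5],
  ],
  roll=[0, 0, 0, 0, 0],
)

```text
time: 21.5
tool_pos: [0.4903, 0.0441, 0.2142]
tool_rot: [0.664, -0.244, 0.663, 0.244]
ft_force: [0.0, -1.3, -4.4]
grip_width: 0.0274
```

Call:
step_arm(
  travel=[
    [-0.85, 0, 0.55],
    [-0.8, 0, 0.6],
    [-0.75, 0, 0.65],
    [-0.75, 0, 0.65],
    [-0.7, 0, 0.7],
  ],
  roll=[0, 0, 0, 0, 0],
)

```text
time: 22.0
tool_pos: [0.5143, 0.0645, 0.2521]
tool_rot: [0.664, -0.244, 0.664, 0.244]
ft_force: [1.3, -0.3, -5.8]
grip_width: 0.0277
```

Call:
step_arm(
  travel=[
    [-0.65, 0, 0.75],
    [-0.6, 0, 0.8],
    [-0.55, 0, 0.8],
    [-0.5, 0, 0.85],
    [-0.5, 0, 0.85],
  ],
  roll=[0, 0, 0, 0, 0],
)

```text
time: 22.5
tool_pos: [0.5451, 0.0906, 0.28]
tool_rot: [0.664, -0.244, 0.664, 0.244]
ft_force: [1.2, -0.8, -5.3]
grip_width: 0.0277
```

```bash
python3 - <<'E'
from h import *
P=wpose(); x=[0.5915,.1295,.702]; h=carr((.02,0,.137),x)[0]; d=P[1]-h; f=d[0]*np.cos(.702)+d[1]*np.sin(.702)
for off in [.019,.022]: print('theta',np.arctan2(d[2]+off,-f),'r',np.hypot(d[2]+off,f))
print(P[1], env.sense()['ft_force'],env.sense()['grip_width'])
E
```

```text
theta 1.10953859184377 r 0.18088024132714692
theta 1.1168122452459364 r 0.18357157758745543
[0.54512776 0.09063394 0.27997707] [ 1.23016617 -0.77903587 -5.28109435] 0.027676811351216385
```

Call:
step_arm(
  travel=[
    [-0.4, 0, 0.9],
    [-0.35, 0, 0.9],
    [-0.3, 0, 0.95],
    [-0.25, 0, 0.95],
    [-0.2, 0, 0.95],
  ],
  roll=[0, 0, 0, 0, 0],
)

```text
time: 23.0
tool_pos: [0.5806, 0.1206, 0.2956]
tool_rot: [0.664, -0.244, 0.664, 0.244]
ft_force: [-0.8, -2.1, -0.9]
grip_width: 0.0274
```

Call:
step_arm(
  travel=[
    [-0.15, 0, 1],
    [-0.1, 0, 1],
    [-0.05, 0, 1],
    [0, 0, 1],
    [0.05, 0, 1],
  ],
  roll=[0, 0, 0, 0, 0],
)

```text
time: 23.5
tool_pos: [0.6187, 0.153, 0.2981]
tool_rot: [0.664, -0.244, 0.664, 0.244]
ft_force: [-1.7, -2.5, -1.5]
grip_width: 0.0274
```

Call:
step_arm(
  travel=[
    [0.05, 0, 0.5],
    [0, 0, 0],
    [0, 0, 0],
    [0, 0, 0],
    [0, 0, 0],
  ],
  roll=[0, 0, 0, 0, 0],
)

```text
time: 24.0
tool_pos: [0.6221, 0.1559, 0.2975]
tool_rot: [0.664, -0.244, 0.663, 0.244]
ft_force: [0.2, -2.4, 4.6]
grip_width: 0.0274
```

```bash
python3 - <<'E'
from h import *
P=wpose(); x=[0.5915,.1295,.702]; h=carr((.02,0,.137),x)[0]; d=P[1]-h; f=d[0]*np.cos(.702)+d[1]*np.sin(.702)
for off in [.019,.022]: print('theta',np.arctan2(d[2]+off,-f),'r',np.hypot(d[2]+off,f))
print(P[1], env.sense()['ft_force'],env.sense()['grip_width'])
cv2.imwrite('pics/s2.png',cv2.resize(cams.get_image('scene')[140:380,210:430,::-1],None,fx=2.5,fy=2.5))
E
```

```text
theta 1.6839070218048748 r 0.18069350211929655
theta 1.6820634947830542 r 0.18367464364497033
[0.62207996 0.15589647 0.29753883] [ 0.20564667 -2.36954128  4.62565256] 0.027379191603794265
```

View pics/s2.png

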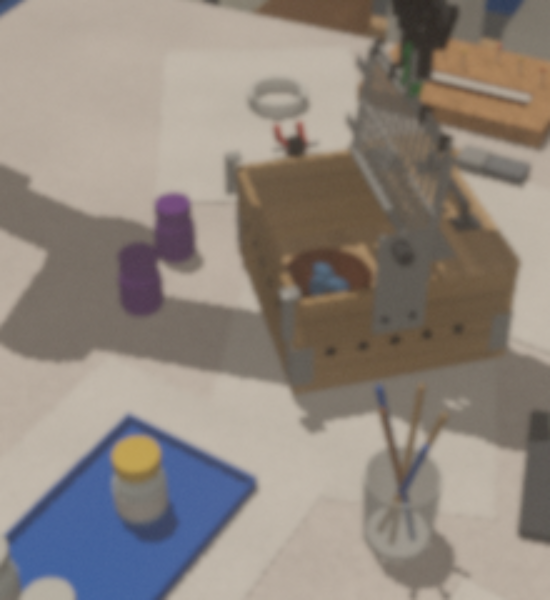

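The gate stands upright, just past vertical, with the green tabs in the fingers. The red catch is released, and the yellow jar stands in the tray. Handing in while holding.

```bash
python3 - <<'E'
from station import env
a=env.sense(); print(a['tool_pos'],max(abs(a['joint_velocities'])),a['ft_force'],a['grip_width']); print(env.sign_off())
E
```

```text
[0.62207732 0.15587158 0.29752561] 0.0037436204160971355 [ 0.60447302 -0.82563864  3.03857625] 0.02758119739286952
the job is handed in; nothing more can be done
None
```

The gate is open and I handed the job in at about 24 s, with the fingers still holding it just past upright. The hand-in reports no verdict.

- **Jar:** the yellow-lidded jar stands upright in the empty end of the tray. Its lid measured at (0.517, -0.243), against a planned (0.514, -0.245).
- **Red catch:** both tabs are squeezed in, with outer faces about 35 mm apart in the wrist picture (34 is fully released), and they stayed released.
- **Gate:** I squeezed the green tabs, swung the gate past the ball catch and stopped at about 1.68 rad, worked out from the arm's pose. The last scene picture shows it upright and the arm was still.
- **Other things:** I didn't reach for or touch the other jars, tape, brush or cup, and those in view looked undisturbed. I did not measure them again at the end.

**Checks that disagreed:**
- **Green tabs:** my first squeeze at 60 N read 21 mm instead of 34, so I reopened and squeezed again at 30 N, which read 27.5 mm. I took the gap as soft contact on fully squeezed tabs; the gate then lifted freely.
- **Jar in the top camera:** a colour search there didn't find the yellow lid in the tray, but the wrist and scene pictures both show it standing there.

I viewed 12 pictures, two over the budget of 10.

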